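Swap the mixed-up hob knobs and hold the safety valve in

TASK

After cleaning, the two knobs of the cassette hob were put back on each other's spindles: the large knob sits in front of the small burner and the small knob in front of the large burner. Swap them so that each knob sits fully home on the spindle in front of its own burner, turned so that its bore matches the flat of that spindle, then push the large knob right down against its spring, as one does to hold the flame-safety valve open, and finish while still holding it down. Leave everything else where it stands.

Things in the scene. Friction and masses are not known exactly. Their poses are not given: they have to be found in the camera images.
- hob: Two-burner cassette hob, fixed, 190 mm deep (x) by 430 wide (y). Origin: under its centre on the worktop; x to its back, y to its left end. Flat steel deck at z = 62 mm; cartridge cover (86 high) at y 131 to 211. Large burner at (40, 60), small at (40, -130), pan supports 87 high reach 50 and 40 mm from them. Spindles at (-55, 60) and (-55, -130). The deck between the spindles is free.
- knob_large: Large black die-cast knob, 46 mm diameter, 28 high, 150 g, loose; starts home on the SMALL burner's spindle. Origin: centre of underside; z up; x towards the white raised pointer line on its top. D bore 17 mm deep from below: radius 6.5, flat 2.0 mm from the axis on the pointer side. No clip: it pulls straight up. Grip it on its upper 11 mm (solid); the spindle below does not turn with it.
- knob_small: Small black die-cast knob, 34 mm diameter, 26 high, 90 g, loose, otherwise like the large knob (same bore, pointer, axes; grip its upper 9 mm). Starts home on the LARGE burner's spindle.
- valve_large: Round black bezel, 28 mm wide, 2 high, of the large burner's valve, fixed on the deck in front of that burner. Origin: on the spindle's axis at deck height; z up; x points out of the spindle's flat: a knob fits only when its x (pointer) points along this x within about 10 degrees. The two valves face different ways, 29 to 86 degrees apart (the small burner's is turned anticlockwise from above).
- valve_small: The same for the small burner's valve.
- spindle_large_top (a point): Centre of the top of the large burner's steel D spindle, 27 mm above the deck when up. Radius 6 mm, flat 1.5 mm from the axis on its x side, top 3 mm tapered by 1 mm. It does not turn but is sprung and goes down up to 6 mm. A knob is home when its bore's roof lies on this point: its underside is then 17 mm below it (10 mm above the deck while up).
- spindle_small_top (a point): The same for the small burner's spindle.
- spindle_large (a joint): How far the large burner's spindle is pushed down, m: 0 up, 0.006 right down. The spring pushes back with 4 N at the top and 10 N right down.
- spindle_small (a joint): The same for the small burner's spindle.
- knob_large_seat (a point): Centre of the roof of the large knob's bore, 17 mm above its underside.
- knob_small_seat (a point): Centre of the roof of the small knob's bore, 17 mm above its underside.
- jar_a: Bystander: spice jar, 44 mm diameter, 96 mm high, beside the hob's right end; origin under its centre.
- jar_b: Bystander: spice jar, 40 mm diameter, 105 mm high, beside the hob's right end; origin under its centre.
- mug: Bystander: white mug, 98 mm high, to the right of the jars; origin under its centre.
- lid: Bystander: aluminium pot lid, 142 mm diameter, 40 mm high, flat on the worktop at the far right; origin under its centre.
- tin: Bystander: food tin, 57 mm diameter, 72 mm high, to the left of the hob; origin under its centre.
- bottle: Bystander: small dark sauce bottle, 48 mm diameter, 146 mm high, to the left of the hob; origin under its centre.
Mind the look-alikes: they are no part of the job. Leave any orange look-alike of the knob_large alone.

How it is judged:
On the way, in this order (a step that is already met when the one before it is completed fails the run):
1. both knobs are off the wrong spindles (distance between knob_large_seat and spindle_small_top above 0.018 m and distance between knob_small_seat and spindle_large_top above 0.018 m), for 0.1 s.
2. the small knob is fully home on the small burner's spindle (distance between knob_small_seat and spindle_small_top below 0.004 m and angle between knob_small's own z axis and vertical below 0.15 rad and angle between the x axis of knob_small and the x axis of valve_small, either way round below 0.3 rad), for 0.2 s.
At the end, for the whole second after the job is handed in: Small knob released and home on the small burner's spindle, that spindle up; large knob home on the large burner's (each within 4 mm, upright within 0.15 rad, matched within 0.3 rad) and still pressed by the fingers, its spindle at least 3.5 of 6 mm down (all of step 2 and value of joint spindle_small below 0.001 m and contact force between the fingers and knob_small below 0.3 N and distance between knob_large_seat and spindle_large_top below 0.004 m and angle between knob_large's own z axis and vertical below 0.15 rad and angle between the x axis of knob_large and the x axis of valve_large, either way round below 0.3 rad and value of joint spindle_large above 0.0035 m and contact force between the fingers and knob_large above 3 N); the arm keeps its last pose, push and grip.
It fails at once if a bystander is moved more than 3 cm (distance of any of jar_a, jar_b, mug, tin, bottle, lid from where it was at the start of the episode above 0.03 m).
It fails at once if a knob falls off the worktop or into the sink (height (world z) of any of knob_large, knob_small below -0.02 m).
It also fails if it takes over 72 s, if anything falls off the work surface, if the arm or the gripper's body presses on something with over 40 N, if the wrist force passes 120 N, or if a joint passes its speed limit or range.

ROBOT

A 7-joint arm with a two-finger parallel gripper is mounted at the origin on a cart in front of the work surface, level with it; the furniture and walls round the work are solid. World frame = base frame: x ahead of the robot, y to its left, z up, the work surface at z = 0. Lengths are in m, angles in rad, forces in N, time in s.
With the tool pointing down it reaches from about 0.4 to 0.85 m from the base axis. Payload 10.4 kg.
Tool frame: the origin (TCP) lies at the very end of the fingers, on their centre line; the grasp point (between the pads) lies r.tcp_to_grasp behind it (r.tcp_to_grasp is the distance from the TCP to the grasp point, in m); z points along the fingers, y is the line along which they close (so a half turn about z gives the same grasp; the last joint's range is limited). The gripper opens to 87 mm and grips with 3 to 60 N. Pads are 19 mm wide; open, the fingers measure 117 mm over their backs; the gripper's body (75 mm by 190 mm) begins 51 mm behind the grasp point.
Start: joints at [1.268, 0.332, -0.065, 1.46, 0.022, 1.35, -0.088], TCP at [0.173, -0.601, 0.223] pointing down, gripper open.
Joint ranges: [-2.6, 2.6], [-0.5, 2.12], [-1.47, 1.34], [0.16, 2.42], [-1.27, 4.41], [0.06, 2.06], [-2.6, 2.6]. Speed limits (rad/s): [2.22, 2.22, 2.79, 2.79, 3.14, 3.14, 3.14].

INTERFACE

Orientations are given as a unit quaternion [x, y, z, w].
In Python, from bench import monitor, cams, ticket, r gives the robot as it stands.
- The arm moves only by the shell command python3 -m crank 'ROWS' [OPENING] [FORCE]. ROWS is a JSON object whose one key "steps" holds a list of rows, each a list of 2 entries, a list of its own where there are three numbers: the shift along the world's x, y, z in units of 25 mm (1.0 is 25 mm), then the turn, a rotation vector about the world's x, y, z in units of 5 degrees (1.0 is 5 degrees). In form: {"steps": [[[x, y, z], [ax, ay, az]], ...]}. A call has 1 to 10 rows; each row shifts and turns the commanded pose from where the row before left it; what a row does not reach is not made up. A row lasts 1/12 s, in which the tool goes at most 41.7 mm and 7.16 degrees, less where a joint would pass 70% of its speed; a pose out of reach is approached as far as the arm can. A call is refused whole if a number of a shift passes 1 or a number of a turn 1, either way. A call with a gripper value outside its range is refused whole. OPENING is the finger opening in mm, from 0 to 87, set as the call begins (- or left out, the last holds). The fingers move at their own pace and stop on an object; FORCE is the grip in N (left out, the last holds). Time passes only in rows, so rows that do not move let the fingers close. It gives the time, the measured TCP pose, the force, the opening and the grip force at its end, in the units of the state.
- monitor.read_state(): the state, without advancing time (a new reading comes with each control period).
- cams.camera(name): name is "side" or "top" or "wrist"; returns a dict with "pixels" (400x640x3 uint8, blue, green, red), "z_map" (400x640 float32, m along the optical axis (not along the pixel's ray), 0 where there is no reading), "vfov" (degrees; the focal length in pixels is half the picture's height over the tangent of half this angle, whatever the lens; pixels are square), "cx", "cy" (the principal point, pixels), "k1" (the pictures are not rectified: a ray, as slopes to the right and down, at radius r is drawn at 1 + k1 r^2 times it, then the intrinsics apply), "T" (4x4, takes a point from camera to world coordinates). Camera axes: x right, y up, looking along -z (the intrinsics and any distortion apply to the point x, -y, -z); pixel columns grow to the right and rows downward; lengths in m; the calibration is good to about 2 mm. A picture is of the moment at which its call begins.
- ticket.close_job(): hands the job in; it is judged then, once.
The state is a dict: "time": time; "joint_positions": joint angles; "joint_vel": joint speeds; "joint_torque": joint torques, N m; "ee_pos": TCP position; "eef_rot": TCP orientation; "ft_force": force on the tool from outside, world axes, zero at the start; "torque": the same for the moment, N m; "width": finger opening in m; "grip_force": force on a finger pad.
Only numpy, scipy, OpenCV 4.12 (cv2) and the standard library are available. Lean on these libraries where they do the work, as an engineer would, in place of code of your own. Each camera call takes 0.05 s, during which the arm holds its last target. There are 200 camera calls.

## Working session

There is one attempt and no reset: what is moved stays moved. The work goes in short steps, Python scripts to look and compute and a shell command to move; the robot and the scene stay as the last step left them, time stands still between calls to the robot, and variables do not carry over. Pictures are saved under pics/ and viewed, at most 10 in all, crops included, and the job is handed in when it is done.

```bash
mkdir -p pics; ls
cat > h.py <<'E'
import numpy as np, cv2
from bench import monitor, cams, ticket, r
def grab(n):
    c=cams.camera(n); c['f']=200/np.tan(np.radians(c['vfov'])/2); c['T']=np.array(c['T']); return c
def rays(c,uv):
    uv=np.atleast_2d(np.asarray(uv,float)); K=np.array([[c['f'],0,c['cx']],[0,c['f'],c['cy']],[0,0,1]])
    s=cv2.undistortPoints(uv[:,None],K,np.array([c['k1'],0,0,0.]))[:,0]
    # cv2 model: x*(1+k1 r^2)
    return np.c_[s[:,0],-s[:,1],-np.ones(len(s))]
def onplane(c,uv,z):
    d=rays(c,uv)@c['T'][:3,:3].T; o=c['T'][:3,3]; return o+d*((z-o[2])/d[:,2])[:,None]
def bydepth(c,uv):
    uv=np.atleast_2d(uv); z=np.array([c['z_map'][int(round(v)),int(round(u))] for u,v in uv])
    return (rays(c,uv)*z[:,None])@c['T'][:3,:3].T+c['T'][:3,3]
def proj(c,P):
    p=(np.atleast_2d(P)-c['T'][:3,3])@c['T'][:3,:3]; s=np.c_[p[:,0],-p[:,1]]/-p[:,2:]
    s=s*(1+c['k1']*(s**2).sum(1))[:,None]; return s*c['f']+[c['cx'],c['cy']]
E
python3 - <<'E'
from h import *
for n in('top','side'):
    c=grab(n); cv2.imwrite(f'pics/{n}0.png',c['pixels']); print(n,c['f'],c['cx'],c['cy'],c['k1'],c['T'].round(3).tolist())
s=monitor.read_state(); print(s,r.tcp_to_grasp)
E
```

```text
pics
top 431.49167164031616 324.9677879900327 199.08434876606808 -0.012610017662950982 [[0.003, 0.981, -0.193, 0.183], [-1.0, 0.0, -0.016, -0.149], [-0.015, 0.194, 0.981, 1.657], [0.0, 0.0, 0.0, 1.0]]
side 413.9923959390882 316.0124193219776 199.28437626244005 -0.09662358627708838 [[0.958, -0.253, 0.133, 0.648], [0.286, 0.843, -0.456, -0.694], [0.003, 0.475, 0.88, 1.196], [0.0, 0.0, 0.0, 1.0]]
{'time': 0.1, 'joint_positions': array([ 1.26840556,  0.33276547, -0.06468405,  1.46083016,  0.02159955,
        1.3499337 , -0.08848971]), 'joint_vel': array([ 0.00039011, -0.00265005,  0.00047035, -0.00233358,  0.00112319,
       -0.0005317 , -0.00121424]), 'joint_torque': array([ 1.09346478e-03, -6.24547505e+01,  2.44090240e-02, -3.90720463e+01,
       -6.13524229e-02,  3.65393038e-02,  2.33804758e-05]), 'ee_pos': array([ 0.17248851, -0.60036782,  0.22187343]), 'eef_rot': array([ 9.90229440e-01,  1.39446303e-01, -1.17302338e-04, -6.09526068e-04]), 'ft_force': array([-0.53857574, -0.39945957, -0.4678856 ]), 'torque': array([ 0.09341219, -0.07288601,  0.06285127]), 'grip_force': 0.0, 'width': 0.08696782050465106} 0.0187
```

View pics/top0.png

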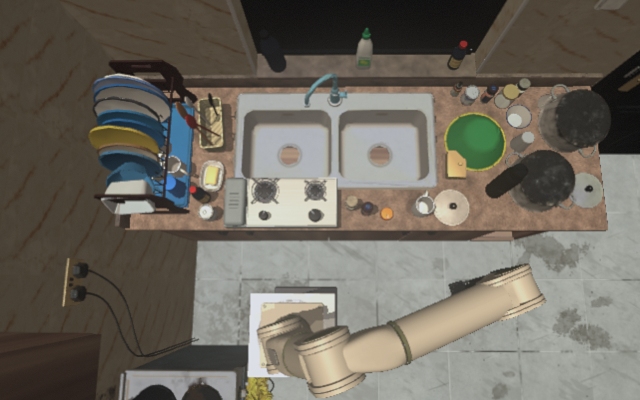

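View pics/side0.png

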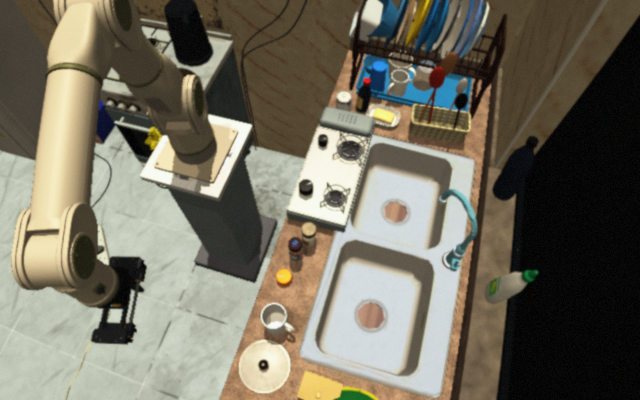

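The top view shows the hob at px (225-337, 178-226), with the small knob at about (263,215) and the large one at about (315,215). In the side view they are at (322,141) and (305,187). Jars, the orange look-alike, mug and lid lie to the right.

Run:
```python
from h import *
for n,bs in (('top',{'S':(263,215,12),'L':(315,215,12)}),('side',{'S':(322,141,12),'L':(305,187,13)})):
    c=grab(n); g=c['pixels'].max(2)
    for k,(u,v,w) in bs.items():
        m=np.zeros_like(g); m[v-w:v+w,u-w:u+w]=(g[v-w:v+w,u-w:u+w]<90)
        nn,lab,st,ce=cv2.connectedComponentsWithStats(m)
        i=1+np.argmax(st[1:,4]); 
        # top-face pixels via depth-derived height
        ys,xs=np.nonzero(lab==i); P=bydepth(c,np.c_[xs,ys]); t=P[P[:,2]>0.085]
        print(n,k,ce[i],st[i],'zmax',np.percentile(P[:,2],[5,50,95]).round(3),'topmean',t.mean(0).round(4),len(t),'ext',(t.max(0)-t.min(0)).round(3))
    # deck
    ys,xs=np.mgrid[110:235,220:420]; uv=np.c_[xs.ravel(),ys.ravel()]
    P=bydepth(c,uv); px=c['pixels'][ys.ravel(),xs.ravel()].min(1)
    d=P[(abs(P[:,2]-.062)<.006)&(px>120)]
    print('deck',len(d),d.mean(0).round(3),cv2.minAreaRect((d[:,:2]*1000).astype(np.float32)))
big=cv2.resize(grab('top')['pixels'][170:235,190:350],None,fx=5,fy=5,interpolation=cv2.INTER_CUBIC);cv2.imwrite('pics/t1.png',big)
```

```text
top S [265.12 216.  ] [262 212   6   8  25] zmax [0.082 0.096 0.102] topmean [0.4148 0.0845 0.1742] 20 ext [0.259 0.255 1.571]
top L [316.36065574 214.96721311] [310 210  11  11  61] zmax [0.092 0.1   0.106] topmean [ 0.4302 -0.0924  0.0998] 59 ext [0.038 0.036 0.02 ]
deck 2943 [ 0.478 -0.001  0.062] ((487.07073974609375, 46.523834228515625), (186.1854248046875, 423.41680908203125), 0.08149077743291855)
side S [322.19736842 140.88157895] [319 135   8  12  76] zmax [0.065 0.094 0.102] topmean [0.4358 0.0975 0.0964] 52 ext [0.026 0.028 0.018]
side L [305.26623377 188.1038961 ] [300 180  13  16 154] zmax [0.076 0.098 0.104] topmean [ 0.4371 -0.0928  0.0983] 128 ext [0.04  0.042 0.022]
deck 3784 [ 0.488 -0.016  0.062] ((491.1363830566406, 5.091278076171875), (185.09193420410156, 346.9457702636719), 0.11675012111663818)
```

View pics/t1.png

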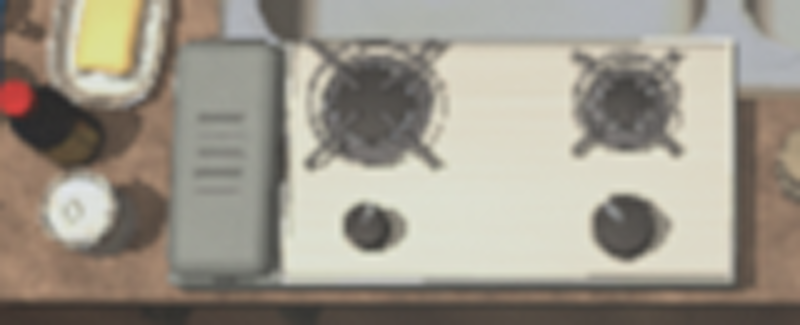

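The crop shows both pointers: the small knob (368,228) points slightly right of image-up, about -10° in the world. The large knob (625,226) points up-left, about +40°. The sizes and heights fit. Next I move above the large knob for a wrist view.

```bash
A='{"steps":[[[0.5,1,0.1],[0,0,0]],[[0.5,1,0.1],[0,0,0]],[[0.5,1,0.1],[0,0,0]],[[0.5,1,0.1],[0,0,0]],[[0.5,1,0.1],[0,0,0]],[[0.5,1,0.1],[0,0,0]],[[0.5,1,0.1],[0,0,0]],[[0.5,1,0.1],[0,0,0]],[[0.5,1,0.1],[0,0,0]],[[0.5,1,0.1],[0,0,0]]]}' ; python3 -m crank '{"steps":[[[0.5,1,0.1],[0,0,0]],[[0.5,1,0.1],[0,0,0]],[[0.5,1,0.1],[0,0,0]],[[0.5,1,0.1],[0,0,0]],[[0.5,1,0.1],[0,0,0]],[[0.5,1,0.1],[0,0,0]],[[0.5,1,0.1],[0,0,0]],[[0.5,1,0.1],[0,0,0]],[[0.5,1,0.1],[0,0,0]],[[0.5,1,0.1],[0,0,0]]]}' 87 20
python3 -m crank '{"steps":[[[0.5,1,0.1],[0,0,0]],[[0.5,1,0.1],[0,0,0]],[[0.5,1,0],[0,0,0]],[[0.5,1,0],[0,0,0]],[[0.5,1,0],[0,0,0]],[[0,1,0],[0,0,0]],[[0,1,0],[0,0,0]],[[0,1,0],[0,0,0]],[[0,0,0],[0,0,0]],[[0,0,0],[0,0,0]]]}'
python3 - <<'E'
from h import *
c=grab('wrist'); cv2.imwrite('pics/w1.png',c['pixels']); print(c['f'],c['T'].round(3).tolist()); s=monitor.read_state(); print(s['ee_pos'],s['eef_rot'],s['joint_positions'])
E
```

```text
time: 1.08
ee_pos: [0.298, -0.3494, 0.2477]
eef_rot: [0.99, 0.139, -0.0, 0.0]
ft_force: [0.7, 0.3, -0.1]
width: 0.087
grip_force: 0.0
time: 1.92
ee_pos: [0.3602, -0.15, 0.2529]
eef_rot: [0.99, 0.14, 0.0, 0.001]
ft_force: [0.2, -1.6, -0.7]
width: 0.0869
grip_force: 0.0
306.3339116980242 [[0.278, 0.928, 0.249, 0.427], [-0.961, 0.268, 0.074, -0.129], [0.002, -0.26, 0.966, 0.414], [0.0, 0.0, 0.0, 1.0]]
[ 0.36009217 -0.15090393  0.25273471] [9.90191329e-01 1.39717199e-01 9.66162953e-05 4.75512390e-04] [ 0.8589293  -0.20402931 -0.49619946  1.94712164 -0.09775739  1.37473627
 -0.89994893]
```

View pics/w1.png

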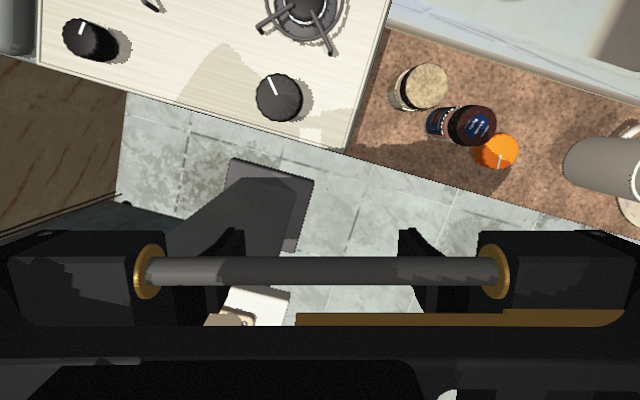

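The wrist view shows the large knob at (277,93) with its pointer up-left, the small knob at (82,37) with its pointer up, and both pointer lines white.

```bash
cat >> h.py <<'E'
def knob(c,u,v,zt,rad,w=40):
    """top-face centre and pointer angle (deg) of knob near pixel u,v"""
    px=c['pixels']; H,W=px.shape[:2]
    ys,xs=np.mgrid[max(0,v-w):min(H,v+w),max(0,u-w):min(W,u+w)]; uv=np.c_[xs.ravel(),ys.ravel()]
    P=bydepth(c,uv); g=px[uv[:,1],uv[:,0]].max(1)
    ok=(abs(P[:,2]-zt)<.006)
    q=onplane(c,uv,zt)[:,:2]
    ctr=np.median(q[ok],0)
    ok&=np.hypot(*(q-ctr).T)<rad*1.4
    (cx,cy),R=cv2.minEnclosingCircle((q[ok]).astype(np.float32))
    d=np.hypot(*(q-[cx,cy]).T); b=(g>150)&(d<rad*.97)&ok
    B=q[b]; vx,vy,x0,y0=cv2.fitLine(B.astype(np.float32),cv2.DIST_L2,0,.01,.01).ravel()
    m=B.mean(0)-[cx,cy]
    if vx*m[0]+vy*m[1]<0: vx,vy=-vx,-vy
    return dict(c=(round(cx,4),round(cy,4)),med=ctr.round(4),mean=q[ok].mean(0).round(4),R=round(R,4),z=round(float(np.median(P[ok,2])),4),n=int(b.sum()),ang=round(float(np.degrees(np.arctan2(vy,vx))),1),ang_c=round(float(np.degrees(np.arctan2(m[1],m[0]))),1))
E
python3 - <<'E'
from h import *
c=grab('wrist'); print(knob(c,277,93,.1,.023)); print(knob(c,82,37,.098,.017))
E
```

```text
{'c': (0.4327, -0.0841), 'med': array([ 0.4332, -0.0841]), 'mean': array([ 0.4331, -0.0841]), 'R': 0.023, 'z': 0.0989, 'n': 78, 'ang': -7.7, 'ang_c': 49.0}
{'c': (0.4317, 0.1029), 'med': array([0.4324, 0.1031]), 'mean': array([0.4323, 0.1032]), 'R': 0.0179, 'z': 0.0967, 'n': 52, 'ang': -5.7, 'ang_c': 5.8}
```

```bash
python3 -m crank '{"steps":[[[0.7,0.6,-0.5],[0,0,1]],[[0.7,0.6,-0.5],[0,0,1]],[[0,0.6,-0.5],[0,0,0]],[[0,0.6,-0.5],[0,0,0]],[[0,0,0],[0,0,0]],[[0,0,0],[0,0,0]],[[0,0,0],[0,0,0]]]}'
python3 - <<'E'
from h import *
c=grab('wrist'); s=monitor.read_state(); print(s['ee_pos'],s['eef_rot'],s['joint_positions'].round(2))
uL=proj(c,[.4327,-.086,.1])[0]; print(uL,proj(c,[.432,.103,.098])[0],proj(c,s['ee_pos']))
print(knob(c,int(uL[0]),int(uL[1]),.1,.023,70))
u,v=uL.astype(int); y0,x0=max(0,v-100),max(0,u-100)
cr=c['pixels'][y0:y0+200,x0:x0+200]; print(x0,y0)
cv2.imwrite('pics/w2.png',np.hstack([cv2.resize(cr,(400,400)),cv2.resize(c['pixels'],(400,250)).copy() if 0 else cv2.copyMakeBorder(cv2.resize(c['pixels'],(400,250)),0,150,0,0,0)]))
E
```

```text
time: 2.6
ee_pos: [0.3953, -0.092, 0.203]
eef_rot: [0.974, 0.225, 0.0, 0.0]
ft_force: [-0.2, 0.7, 0.0]
width: 0.0868
grip_force: 0.0
[ 0.3953651  -0.09203963  0.20316272] [9.74516962e-01 2.24313378e-01 3.71801930e-04 2.47020520e-04] [ 0.78 -0.13 -0.6   1.99 -0.08  1.26 -0.91]
[335.44521033 157.45764633] [121.49752073  53.14661154] [[323.83793172 244.89975104]]
{'c': (0.4334, -0.0831), 'med': array([ 0.4336, -0.0831]), 'mean': array([ 0.4335, -0.0831]), 'R': 0.0229, 'z': 0.0988, 'n': 79, 'ang': 40.4, 'ang_c': 41.7}
235 57
```

View pics/w2.png

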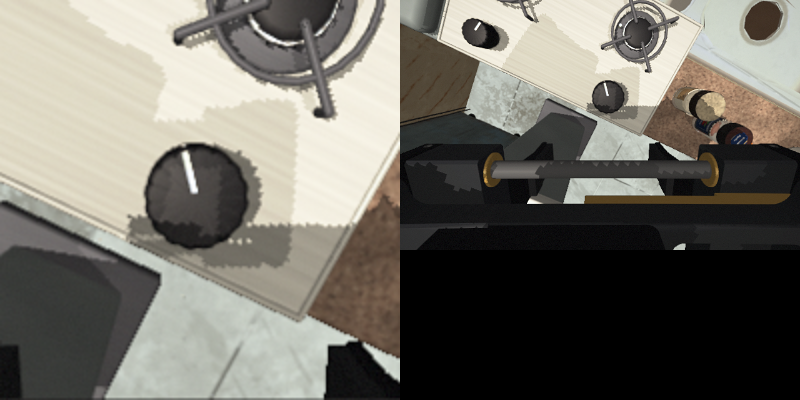

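The crop shows the large knob at about (333,155) in the full image, with its pointer clear at about 41°. I'll check the y discrepancy against the fixed cameras.

Run:
```python
from h import *
for n in('top','side'):
    c=grab(n)
    for P,z,rr in(([.4334,-.088,.1],.1,.023),([.4334,.1,.098],.098,.017)):
        u,v=proj(c,P)[0].round().astype(int)
        try: print(n,(u,v),knob(c,u,v,z,rr,16))
        except Exception as e: print(n,u,v,'fail')
    t=monitor.read_state()['ee_pos']; u,v=proj(c,t)[0]; print('tcp px',u,v)
    if n=='side': cv2.imwrite('pics/s1.png',cv2.resize(c['pixels'][100:250,230:400],None,fx=4,fy=4))
```

```text
top 315 214 fail
top (np.int64(264), np.int64(214)) {'c': (0.4305, 0.1067), 'med': array([0.4304, 0.1062]), 'mean': array([0.4302, 0.1057]), 'R': 0.0169, 'z': 0.0979, 'n': 7, 'ang': 16.5, 'ang_c': 105.0}
tcp px 314.99003422103647 220.3686733588401
side (np.int64(305), np.int64(185)) {'c': (0.4377, -0.0876), 'med': array([ 0.4372, -0.0871]), 'mean': array([ 0.4374, -0.0872]), 'R': 0.0237, 'z': 0.0998, 'n': 8, 'ang': -40.1, 'ang_c': 40.5}
side (np.int64(322), np.int64(138)) {'c': (0.4359, 0.1015), 'med': array([0.4359, 0.1019]), 'mean': array([0.4357, 0.1021]), 'R': 0.0172, 'z': 0.0973, 'n': 1, 'ang': 76.1, 'ang_c': 31.8}
tcp px 290.6867767372389 164.67877827008422
  return _methods._mean(a, axis=axis, dtype=dtype,
  ret = um.true_divide(
```

View pics/s1.png

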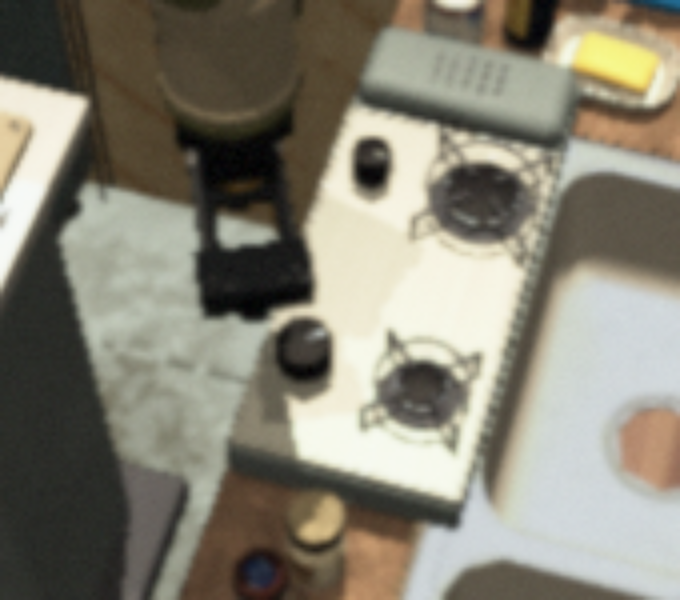

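Side now gives (0.4377,-0.0876) and (0.4359,0.1015). These are 189 mm apart and within about 3 mm of the wrist view, so they are consistent. I descend partway and check the centring once more.

```bash
python3 -m crank '{"steps":[[[0.8,0.15,-0.5],[0,0,0]],[[0.7,0.15,-0.5],[0,0,0]],[[0,0,-0.5],[0,0,0]],[[0,0,-0.5],[0,0,0]],[[0,0,-0.5],[0,0,0]],[[0,0,-0.4],[0,0,0]],[[0,0,0],[0,0,0]],[[0,0,0],[0,0,0]]]}'
cat >> h.py <<'E'
def look(P,zt,rad,w=90,n='wrist'):
    c=grab(n); s=monitor.read_state(); u,v=proj(c,P)[0].round().astype(int); print('px',u,v)
    k=knob(c,u,v,zt,rad,w); print(k)
    from scipy.spatial.transform import Rotation as R
    M=R.from_quat(s['eef_rot']).as_matrix(); d=np.r_[k['c'],zt]-s['ee_pos']
    print('tcp',s['ee_pos'].round(4),'yaw',np.degrees(np.arctan2(M[1,0],M[0,0])).round(1),'tilt',M[:,2].round(3),'knob in tool',(M.T@d).round(4)); return c
E
python3 - <<'E'
from h import *
c=look([.4335,-.084,.1],.1,.023)
E
```

```text
time: 3.42
ee_pos: [0.4325, -0.0835, 0.1302]
eef_rot: [0.974, 0.225, -0.0, -0.0]
ft_force: [0.6, -0.7, 0.7]
width: 0.0873
grip_force: 0.0
px 325 226
{'c': (0.4342, -0.0825), 'med': array([ 0.4348, -0.0826]), 'mean': array([ 0.4346, -0.0826]), 'R': 0.0229, 'z': 0.0988, 'n': 66, 'ang': 39.9, 'ang_c': 41.7}
tcp [ 0.4329 -0.0835  0.1307] yaw 26.0 tilt [ 0.001 -0.    -1.   ] knob in tool [ 0.0016 -0.0003  0.0307]
```

```bash
python3 -m crank '{"steps":[[[0.06,0.03,-0.4],[0,0,0]],[[0,0,-0.4],[0,0,0]],[[0,0,-0.4],[0,0,0]],[[0,0,-0.4],[0,0,0]],[[0,0,-0.1],[0,0,0]],[[0,0,0],[0,0,0]],[[0,0,0],[0,0,0]]]}'
python3 -m crank '{"steps":[[[0,0,0],[0,0,0]],[[0,0,0],[0,0,0]],[[0,0,0],[0,0,0]],[[0,0,0],[0,0,0]],[[0,0,0],[0,0,0]],[[0,0,0],[0,0,0]],[[0,0,0],[0,0,0]],[[0,0,0],[0,0,0]],[[0,0,0],[0,0,0]]]}' 30 25
python3 - <<'E'
from h import *
c=look([.4335,-.084,.1],.1,.023)
E
```

```text
time: 4.05
ee_pos: [0.4341, -0.0823, 0.0874]
eef_rot: [0.974, 0.225, -0.0, -0.0]
ft_force: [-0.4, 0.1, 0.3]
width: 0.0872
grip_force: 0.0
time: 4.8
ee_pos: [0.4345, -0.083, 0.0879]
eef_rot: [0.974, 0.225, 0.0, 0.0]
ft_force: [1.5, -3.6, 1.8]
width: 0.045
grip_force: 25.0
px 325 257
{'c': (0.4426, -0.0779), 'med': array([ 0.442 , -0.0783]), 'mean': array([ 0.4406, -0.0786]), 'R': 0.0319, 'z': 0.0986, 'n': 107, 'ang': 40.4, 'ang_c': 104.5}
tcp [ 0.4345 -0.083   0.0879] yaw 26.0 tilt [ 0.001 -0.001 -1.   ] knob in tool [ 0.0095 -0.001  -0.0121]
```

```bash
python3 -m crank '{"steps":[[[0,0,0.2],[0,0,0]],[[0,0,0.3],[0,0,0]],[[0,0,0.5],[0,0,0]],[[0,0,0.5],[0,0,0]],[[0,0,0.3],[0,0,0]],[[0,0,0],[0,0,0]],[[0,0,0],[0,0,0]]]}'
python3 -m crank '{"steps":[[[0,0.6,0],[0,0,0]],[[0,0.8,0],[0,0,0]],[[0,0.8,0],[0,0,0]],[[0,0.8,0],[0,0,0]],[[0,0.5,-0.3],[0,0,0]],[[0,0,-0.6],[0,0,0]],[[0,0,-0.6],[0,0,0]],[[0,0,-0.4],[0,0,0]],[[0,0,-0.26],[0,0,0]],[[0,0,0],[0,0,0]]]}'
python3 -m crank '{"steps":[[[0,0,0],[0,0,0]],[[0,0,0],[0,0,0]]]}'
```

```text
time: 5.43
ee_pos: [0.434, -0.0823, 0.1324]
eef_rot: [0.974, 0.225, -0.0, 0.0]
ft_force: [0.2, 0.6, -2.5]
width: 0.045
grip_force: 25.0
time: 6.27
ee_pos: [0.4336, 0.0051, 0.0775]
eef_rot: [0.974, 0.225, -0.001, -0.0]
ft_force: [-1.2, 0.6, -1.4]
width: 0.0453
grip_force: 25.0
time: 6.43
ee_pos: [0.4341, 0.005, 0.0786]
eef_rot: [0.974, 0.225, -0.0, -0.0]
ft_force: [-0.2, -0.1, -1.2]
width: 0.045
grip_force: 25.0
```

```bash
python3 -m crank '{"steps":[[[0,0,-0.02],[0,0,0]],[[0,0,0],[0,0,0]],[[0,0,0],[0,0,0]],[[0,0,0],[0,0,0]],[[0,0,0],[0,0,0]],[[0,0,0],[0,0,0]]]}' 66
python3 -m crank '{"steps":[[[0,0,0.3],[0,0,0]],[[0,0,0.6],[0,0,0]],[[0,0,0.8],[0,0,0]],[[-0.3,0.3,0.8],[0,0,-1]],[[-0.3,0.6,0.8],[0,0,-1]],[[-0.3,0.8,0.8],[0,0,-1]],[[-0.3,0.8,0.6],[0,0,-1]],[[0,0.8,0],[0,0,-1]],[[0,0,0],[0,0,-1]],[[0,0,0],[0,0,-1]]]}' 87
python3 -m crank '{"steps":[[[0,0,0],[0,0,-1]],[[0,0,0],[0,0,-1]],[[0,0,0],[0,0,-1]],[[0,0,0],[0,0,0]],[[0,0,0],[0,0,0]],[[0,0,0],[0,0,0]]]}'
python3 - <<'E'
from h import *
c=look([.4325,.103,.098],.098,.017,60)
cv2.imwrite('pics/w3.png',c['pixels'])
print(proj(c,[[.434,-.0835,.089],[.434,.005,.09]]))
E
```

```text
time: 6.93
ee_pos: [0.4342, 0.005, 0.0782]
eef_rot: [0.974, 0.225, 0.0, 0.0]
ft_force: [0.6, -0.2, -0.3]
width: 0.0651
grip_force: 0.0
time: 7.77
ee_pos: [0.4041, 0.0889, 0.1966]
eef_rot: [0.997, -0.079, 0.001, 0.0]
ft_force: [-0.0, -0.0, -0.3]
width: 0.087
grip_force: 0.0
time: 8.27
ee_pos: [0.4041, 0.0876, 0.1958]
eef_rot: [0.979, -0.206, 0.0, 0.0]
ft_force: [-0.2, 0.8, 0.1]
width: 0.0867
grip_force: 0.0
px 292 177
{'c': (0.4329, 0.1053), 'med': array([0.433 , 0.1051]), 'mean': array([0.433 , 0.1052]), 'R': 0.0169, 'z': 0.0968, 'n': 22, 'ang': -4.8, 'ang_c': -14.3}
tcp [0.4041 0.0876 0.1958] yaw -23.8 tilt [ 0. -0. -1.] knob in tool [ 0.0191 -0.0279  0.0978]
[[498.66933068  81.79648813]
 [396.66086237 127.1329642 ]]
```

View pics/w3.png

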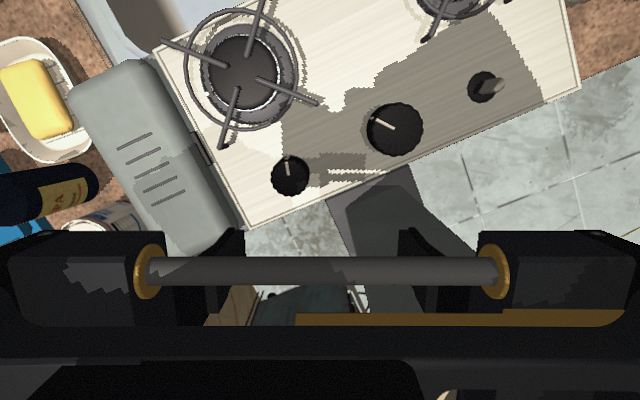

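The view shows the large knob upright on the deck at (395,128). The small knob is at (290,176), its pointer up and slightly left (about -12°), and the bare small spindle is at (484,86). I go over the small knob and re-measure.

```bash
python3 -m crank '{"steps":[[[0.6,0.36,-0.5],[0,0,0]],[[0.55,0.36,-0.5],[0,0,0]],[[0,0,-0.5],[0,0,0]],[[0,0,-0.5],[0,0,0]],[[0,0,-0.5],[0,0,0]],[[0,0,-0.2],[0,0,0]],[[0,0,0],[0,0,0]],[[0,0,0],[0,0,0]],[[0,0,0],[0,0,0]]]}' 66
sed -i 's/(g>150)/(g>TH)/; s/^import numpy as np, cv2/import numpy as np, cv2\nTH=110/' h.py
python3 - <<'E'
from h import *
c=look([.433,.105,.098],.098,.017,60)
u,v=proj(c,[.433,.105,.098])[0].astype(int)
cv2.imwrite('pics/w4.png',cv2.resize(c['pixels'][v-60:v+60,u-90:u+90],None,fx=4,fy=4))
E
```

```text
time: 9.07
ee_pos: [0.4333, 0.1056, 0.1288]
eef_rot: [0.978, -0.207, 0.001, -0.0]
ft_force: [0.2, 0.5, 0.6]
width: 0.0661
grip_force: 0.0
px 323 225
{'c': (0.4341, 0.1056), 'med': array([0.434 , 0.1053]), 'mean': array([0.4339, 0.1054]), 'R': 0.0172, 'z': 0.0968, 'n': 84, 'ang': 21.3, 'ang_c': -22.2}
tcp [0.4334 0.1056 0.1289] yaw -24.0 tilt [ 0.001 -0.    -1.   ] knob in tool [ 0.0007 -0.0003  0.0309]
```

View pics/w4.png

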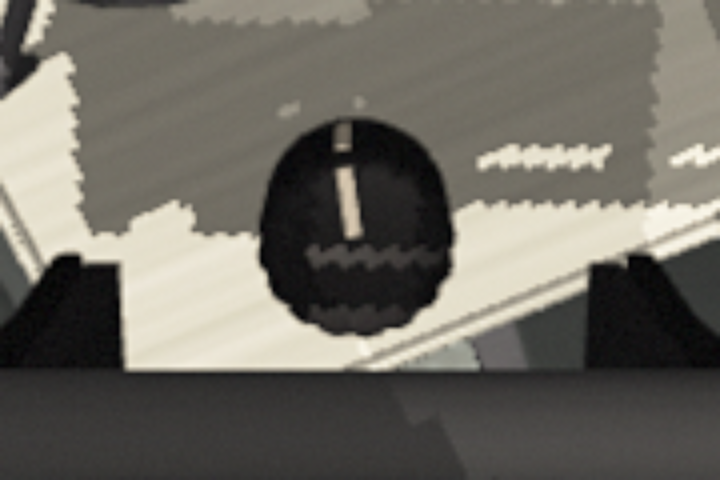

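The pointer line runs from crop (342,167) to (354,237), i.e. full px (318.5,206.8) to (321.5,224.2). The knob sits centred between the fingers.

```bash
python3 - <<'E'
from h import *
c=grab('wrist'); a,b=onplane(c,[[318.5,206.8],[321.5,224.2]],.098)
d=a-b; print(a,b,np.degrees(np.arctan2(d[1],d[0])),np.hypot(*d[:2]))
for q in (a,):
  e=q[:2]-[.4341,.1056]; print(np.degrees(np.arctan2(e[1],e[0])))
E
python3 -m crank '{"steps":[[[0.03,0,-0.4],[0,0,0]],[[0,0,-0.4],[0,0,0]],[[0,0,-0.4],[0,0,0]],[[0,0,-0.4],[0,0,0]],[[0,0,-0.04],[0,0,0]],[[0,0,0],[0,0,0]],[[0,0,0],[0,0,0]]]}'
python3 -m crank '{"steps":[[[0,0,0],[0,0,0]],[[0,0,0],[0,0,0]],[[0,0,0],[0,0,0]],[[0,0,0],[0,0,0]],[[0,0,0],[0,0,0]],[[0,0,0],[0,0,0]],[[0,0,0],[0,0,0]],[[0,0,0],[0,0,0]]]}' 20 25
```

```text
[0.44572617 0.10262527 0.098     ] [0.4339213  0.10572654 0.098     ] -14.719598245805685 0.01220544566650667
-14.352060141089938
time: 9.75
ee_pos: [0.4336, 0.1058, 0.087]
eef_rot: [0.978, -0.207, -0.0, -0.0]
ft_force: [-0.9, -0.3, -0.7]
width: 0.0658
grip_force: 0.0
time: 10.42
ee_pos: [0.4337, 0.1055, 0.0871]
eef_rot: [0.978, -0.208, 0.0, 0.0]
ft_force: [-0.0, 0.4, 0.7]
width: 0.0328
grip_force: 25.0
```

```bash
python3 -m crank '{"steps":[[[0,0,0.2],[0,0,0]],[[0,0,0.4],[0,0,0]],[[0,0,0.6],[0,0,0]],[[0,0,0.6],[0,0,0]],[[0,-0.4,0],[0,0,1]],[[0,-0.8,0],[0,0,1]],[[0,-0.8,0],[0,0,1]],[[0,-0.8,0],[0,0,1]],[[0,-0.8,0],[0,0,1]],[[0,-0.8,0],[0,0,1]]]}'
python3 -m crank '{"steps":[[[0,-0.8,0],[0,0,1]],[[0,-0.8,0],[0,0,1]],[[0,-0.8,0],[0,0,1]],[[0,-0.5,0],[0,0,1]],[[0,-0.25,0],[0,0,1]],[[0,0,0],[0,0,0]],[[0,0,0],[0,0,0]],[[0,0,0],[0,0,0]]]}'
python3 - <<'E'
from h import *
c=look([.4345,-.084,.143],.143,.017,60); print(monitor.read_state()['ft_force'])
E
```

```text
time: 11.25
ee_pos: [0.4337, -0.0053, 0.133]
eef_rot: [0.998, 0.055, 0.0, 0.0]
ft_force: [0.2, -0.3, 0.3]
width: 0.0333
grip_force: 25.0
time: 11.92
ee_pos: [0.4338, -0.0825, 0.1325]
eef_rot: [0.964, 0.266, 0.0, 0.0]
ft_force: [0.4, -0.1, -0.6]
width: 0.0328
grip_force: 25.0
px 327 253
{'c': (0.4419, -0.0754), 'med': array([ 0.4396, -0.077 ]), 'mean': array([ 0.4393, -0.0774]), 'R': 0.0236, 'z': 0.142, 'n': 107, 'ang': -142.2, 'ang_c': -176.8}
tcp [ 0.4337 -0.0824  0.1324] yaw 31.0 tilt [ 0. -0. -1.] knob in tool [ 0.0106 -0.0018 -0.0106]
[ 0.98959927 -0.40988636 -1.39279751]
```

```bash
python3 -m crank '{"steps":[[[0.02,-0.06,-0.3],[0,0,0]],[[0,0,-0.3],[0,0,0]],[[0,0,-0.3],[0,0,0]],[[0,0,0],[0,0,0]],[[0,0,0],[0,0,0]]]}'
python3 -m crank '{"steps":[[[0,0,-0.15],[0,0,0]],[[0,0,-0.15],[0,0,0]],[[0,0,-0.1],[0,0,0]],[[0,0,-0.1],[0,0,0]],[[0,0,0],[0,0,0]],[[0,0,0],[0,0,0]]]}'
```

```text
time: 12.38
ee_pos: [0.4336, -0.0843, 0.1088]
eef_rot: [0.964, 0.268, -0.001, -0.001]
ft_force: [0.5, 1.5, -0.5]
width: 0.0327
grip_force: 25.0
time: 12.88
ee_pos: [0.4341, -0.0847, 0.097]
eef_rot: [0.964, 0.268, -0.0, -0.0]
ft_force: [0.2, -0.4, -0.5]
width: 0.0329
grip_force: 25.0
```

```bash
python3 -m crank '{"steps":[[[0,0,-0.1],[0,0,0]],[[0,0,-0.1],[0,0,0]],[[0,0,-0.1],[0,0,0]],[[0,0,-0.1],[0,0,0]],[[0,0,0],[0,0,0]],[[0,0,0],[0,0,0]],[[0,0,0],[0,0,0]]]}'
```

```text
time: 13.47
ee_pos: [0.4341, -0.0847, 0.0871]
eef_rot: [0.964, 0.267, 0.0, 0.0]
ft_force: [0.5, -0.2, 1.6]
width: 0.0328
grip_force: 25.0
```

```bash
python3 -m crank '{"steps":[[[0,0,0],[0,0,0]],[[0,0,0],[0,0,0]],[[0,0,0],[0,0,0]],[[0,0,0],[0,0,0]],[[0,0,0],[0,0,0]],[[0,0,0],[0,0,0]]]}' 60
python3 -m crank '{"steps":[[[0,0,0.3],[0,0,0]],[[0,0,0.6],[0,0,0]],[[0,0,0.6],[0,0,0]],[[-0.4,0.8,0.6],[0,0,0]],[[-0.4,0.8,0.6],[0,0,0]],[[-0.4,0.8,0.6],[0,0,0]],[[0,0.8,0.6],[0,0,0]],[[0,0.39,0],[0,0,0]],[[0,0,0],[0,0,0]],[[0,0,0],[0,0,0]]]}' 72
python3 - <<'E'
from h import *
c=look([.4342,.005,.09],.09,.023,60)
c=look([.4342,-.0845,.098],.098,.017,60)
cv2.imwrite('pics/w5.png',c['pixels'])
E
```

```text
time: 13.97
ee_pos: [0.4341, -0.0847, 0.0871]
eef_rot: [0.964, 0.267, 0.0, 0.0]
ft_force: [-1.0, -0.3, -1.1]
width: 0.0584
grip_force: 0.0
time: 14.8
ee_pos: [0.404, 0.0047, 0.1843]
eef_rot: [0.963, 0.268, -0.0, 0.0]
ft_force: [0.4, 0.1, -0.1]
width: 0.0721
grip_force: 0.0
px 341 171
{'c': (0.4326, 0.0058), 'med': array([0.4328, 0.0061]), 'mean': array([0.4328, 0.0059]), 'R': 0.023, 'z': 0.0889, 'n': 91, 'ang': 40.5, 'ang_c': 41.9}
tcp [0.4038 0.0042 0.184 ] yaw 31.0 tilt [-0.001  0.    -1.   ] knob in tool [0.0256 0.0135 0.0939]
px 430 225
{'c': (0.4332, -0.0812), 'med': array([ 0.4336, -0.0814]), 'mean': array([ 0.4335, -0.0814]), 'R': 0.0172, 'z': 0.0968, 'n': 43, 'ang': 38.9, 'ang_c': 26.9}
tcp [0.4038 0.004  0.1838] yaw 31.0 tilt [-0.001  0.    -1.   ] knob in tool [-0.0185  0.0883  0.0858]
```

View pics/w5.png

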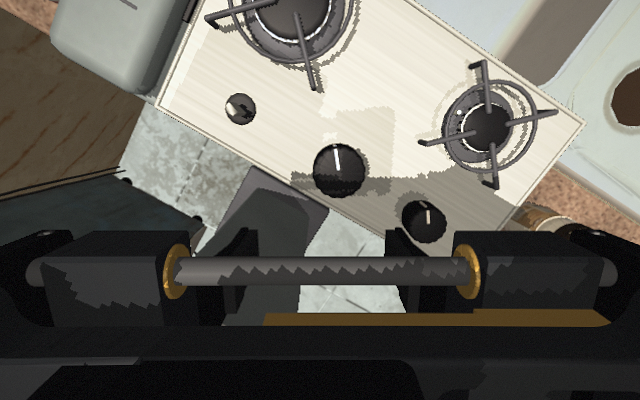

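The view shows the small knob home at (425,221), same top height as in its former seat (0.0968), pointer about 39°. The large knob stands at (339,170) with its pointer at about 41°, and the bare large spindle is at (240,109). Now I grip the large knob.

```bash
python3 -m crank '{"steps":[[[0.6,0.02,-0.5],[0,0,0]],[[0.6,0,-0.5],[0,0,0]],[[0,0,-0.6],[0,0,0]],[[0,0,-0.6],[0,0,0]],[[0,0,-0.6],[0,0,0]],[[0,0,-0.5],[0,0,0]],[[0,0,-0.5],[0,0,0]],[[0,0,-0.4],[0,0,0]],[[0,0,0],[0,0,0]],[[0,0,0],[0,0,0]]]}'
python3 -m crank '{"steps":[[[0,0,0],[0,0,0]],[[0,0,0],[0,0,0]],[[0,0,0],[0,0,0]],[[0,0,0],[0,0,0]],[[0,0,0],[0,0,0]],[[0,0,0],[0,0,0]],[[0,0,0],[0,0,0]],[[0,0,0],[0,0,0]]]}' 30 40
```

```text
time: 15.73
ee_pos: [0.4337, 0.0053, 0.0791]
eef_rot: [0.964, 0.267, -0.001, -0.001]
ft_force: [0.3, -0.1, 0.5]
width: 0.0723
grip_force: 0.0
time: 16.4
ee_pos: [0.4343, 0.0054, 0.0798]
eef_rot: [0.964, 0.267, 0.0, 0.0]
ft_force: [-0.5, 0.2, 4.7]
width: 0.0449
grip_force: 40.0
```

```bash
python3 -m crank '{"steps":[[[0,0,0.3],[0,0,0]],[[0,0,0.6],[0,0,0]],[[0,0,0.7],[0,0,0]],[[0,0.2,0.1],[0,0,-1]],[[0,0.4,0],[0,0,-1]],[[0,0.5,0],[0,0,-1]],[[0,0.5,0],[0,0,-1]],[[0,0.5,0],[0,0,-1]],[[0,0.5,0],[0,0,-1]],[[0,0.5,0],[0,0,-1]]]}'
python3 -m crank '{"steps":[[[0,0.4,0],[0,0,-1]],[[0,0.3,0],[0,0,-1]],[[0,0.2,0],[0,0,-1]],[[0,0,0],[0,0,-1]],[[0,0,0],[0,0,0]],[[0,0,0],[0,0,0]],[[0,0,0],[0,0,0]]]}'
python3 - <<'E'
from h import *
c=look([.434,.1055,.13],.131,.023,60); cv2.imwrite('pics/w6.png',c['pixels'])
E
```

```text
time: 17.23
ee_pos: [0.4338, 0.0837, 0.1223]
eef_rot: [0.999, -0.037, -0.0, 0.0]
ft_force: [-0.6, -1.0, -1.3]
width: 0.0449
grip_force: 40.0
time: 17.82
ee_pos: [0.434, 0.1054, 0.1221]
eef_rot: [0.978, -0.206, -0.0, 0.0]
ft_force: [0.7, 0.1, -1.6]
width: 0.0449
grip_force: 40.0
px 322 249
{'c': (0.4406, 0.1029), 'med': array([0.4406, 0.103 ]), 'mean': array([0.4395, 0.1033]), 'R': 0.0318, 'z': 0.131, 'n': 157, 'ang': -12.6, 'ang_c': 26.2}
tcp [0.434  0.1053 0.1221] yaw -23.8 tilt [-0. -0. -1.] knob in tool [ 0.007  -0.0004 -0.0089]
```

```bash
python3 -m crank '{"steps":[[[0,0,-0.2],[0,0,0]],[[0,0,-0.2],[0,0,0]],[[0,0,-0.2],[0,0,0]],[[0,0,-0.1],[0,0,0]],[[0,0,-0.1],[0,0,0]],[[0,0,-0.1],[0,0,0]],[[0,0,0],[0,0,0]],[[0,0,0],[0,0,0]]]}'
```

```text
time: 18.53
ee_pos: [0.4343, 0.1054, 0.0995]
eef_rot: [0.978, -0.208, 0.0, -0.0]
ft_force: [3.3, -1.5, -3.6]
width: 0.0449
grip_force: 40.0
```

```bash
python3 -m crank '{"steps":[[[0.02,-0.01,-0.1],[0,0,0]],[[0,0,-0.1],[0,0,0]],[[0,0,-0.1],[0,0,0]],[[0,0,-0.1],[0,0,0]],[[0,0,0],[0,0,0]],[[0,0,0],[0,0,0]],[[0,0,0],[0,0,0]]]}'
```

```text
time: 19.12
ee_pos: [0.4347, 0.1053, 0.0897]
eef_rot: [0.978, -0.208, 0.0, 0.0]
ft_force: [0.1, -1.2, 1.6]
width: 0.0449
grip_force: 40.0
```

```bash
python3 -m crank '{"steps":[[[0,0,0],[0,0,0]],[[0,0,-0.06],[0,0,0]],[[0,0,-0.06],[0,0,0]],[[0,0,-0.06],[0,0,0]],[[0,0,-0.06],[0,0,0]],[[0,0,0],[0,0,0]],[[0,0,0],[0,0,0]],[[0,0,0],[0,0,0]],[[0,0,0],[0,0,0]]]}' 30 60
python3 - <<'E'
from h import *
c=look([.4342,-.0845,.098],.098,.017,60,'side'); 
c=look([.434,.105,.095],.094,.023,16,'side')
E
```

```text
time: 19.87
ee_pos: [0.4348, 0.1053, 0.0838]
eef_rot: [0.978, -0.208, 0.0, 0.0]
ft_force: [-1.3, -0.9, 7.4]
width: 0.044
grip_force: 60.0
px 305 185
{'c': (0.4815, -0.2192), 'med': array([ 0.4703, -0.2129]), 'mean': array([ 0.4802, -0.2196]), 'R': 0.0173, 'z': 0.0964, 'n': 64, 'ang': -121.1, 'ang_c': -174.2}
tcp [0.4348 0.1053 0.0838] yaw -24.0 tilt [ 0. -0. -1.] knob in tool [ 0.1745  0.2776 -0.0141]
px 322 138Traceback (most recent call last):
  File "<stdin>", line 3, in <module>
  File "h.py", line 36, in look
    k=knob(c,u,v,zt,rad,w); print(k)
  File "h.py", line 30, in knob
    B=q[b]; vx,vy,x0,y0=cv2.fitLine(B.astype(np.float32),cv2.DIST_L2,0,.01,.01).ravel()
                        ~~~~~~~~~~~^^^^^^^^^^^^^^^^^^^^^^^^^^^^^^^^^^^^^^^^^^^^
cv2.error: OpenCV(4.12.0) /io/opencv/modules/imgproc/src/linefit.cpp:50: error: (-215:Assertion failed) count > 0 in function 'fitLine2D_wods'
```

```bash
python3 -m crank '{"steps":[[[0,0,-0.03],[0,0,0]],[[0,0,0],[0,0,0]],[[0,0,0],[0,0,0]],[[0,0,0],[0,0,0]],[[0,0,0],[0,0,0]]]}'
python3 - <<'E'
from h import *
s=grab('side'); w=grab('wrist')
a=cv2.resize(s['pixels'][110:210,280:380],(400,400)); b=cv2.resize(w['pixels'][180:280,270:370],(400,400))
cv2.imwrite('pics/f.png',np.hstack([a,b]))
for z,P in((.098,[.4342,-.0845,.098]),): print(knob(s,305,187,.098,.017,10))
u,v=proj(w,[.436,.1048,.094])[0]; print(u,v,[bydepth(w,[u+i,v+j])[0].round(4) for i,j in((0,0),(-15,-10),(15,-10),(0,-15))])
print(monitor.read_state()['ft_force'])
E
```

```text
time: 20.38
ee_pos: [0.4349, 0.1053, 0.0835]
eef_rot: [0.978, -0.208, 0.0, 0.0]
ft_force: [-3.2, -2.7, 15.2]
width: 0.0441
grip_force: 60.0
{'c': (0.4378, -0.0878), 'med': array([ 0.438 , -0.0878]), 'mean': array([ 0.4379, -0.088 ]), 'R': 0.0171, 'z': 0.098, 'n': 2, 'ang': 16.7, 'ang_c': 55.3}
322.2992694033451 249.17472664541586 [array([0.4361, 0.1048, 0.0942]), array([0.4439, 0.1101, 0.0924]), array([0.4376, 0.0954, 0.093 ]), array([0.4436, 0.1014, 0.0936])]
[-3.35094475 -2.14332484 15.17852609]
```

View pics/f.png

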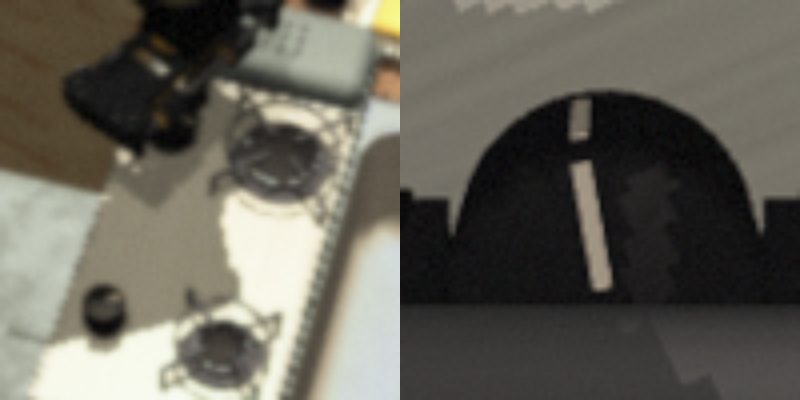

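The small knob is home at (306,187) in the side view. The large knob is held upright between the fingers with its top at about 0.094, and the force has jumped to 15 N, so its spindle is on its stop. I hand in now.

```bash
python3 -c "
from bench import ticket; print(ticket.close_job())"
```

```text
the job is handed in; nothing more can be done
None
```

I swapped the two knobs onto their own spindles and handed the job in with the large knob held down against its stop at about 15 N; the hand-in did not report a verdict.

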